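# Pin the sample locker and hold its gate ajar past a sagging bolt

### The arm

A 6-joint arm with a two-finger parallel gripper is mounted at the origin on a cart in front of the work surface, level with it; the furniture and walls round the work are solid. World frame = base frame: x ahead of the robot, y to its left, z up, the work surface at z = 0. Lengths are in mm, angles in rad, forces in N, time in s.
With the tool pointing down it reaches from about 425 to 950 mm from the base axis. Payload 14.7 kg.
Tool frame: the origin (TCP) lies midway between the tips of the shut fingers; the grasp point (between the pads) lies 19 mm behind it; z points along the fingers, y is the direction in which the jaws open and shut (so a half turn about z gives the same grasp; the last joint's range is limited). The gripper opens to 85 mm and grips with 20 to 120 N. Pads are 22 mm wide; open, the fingers measure 114 mm over their backs; the gripper's body (76 mm by 85 mm) begins 54 mm behind the grasp point. The pads swing forward as they close: fully open they stand 13 mm farther back than shut.
Start: joints at [-1.293, 0.48, 1.596, -0, 1.065, -0.047], TCP at [207.444, -616.003, 231.297] pointing down, gripper open.
Joint ranges: [-2.75, 2.75], [-0.82, 2.05], [0.23, 2.67], [-1.56, 4.7], [0.09, 2.69], [-2.92, 2.92]. Speed limits (rad/s): [1.89, 1.89, 2.39, 3.01, 3.01, 3.01].

### API

Orientations are given as a unit quaternion [x, y, z, w].
In Python, from plant import robot gives the robot as it stands. The module is installed in compiled form; this text tells all that it offers.
- The arm moves only by the tool play_rows, never from a script. Its argument "rows" is a list of rows, each a list of 3 entries, a list of its own where there are three numbers: the shift along the world's x, y, z in mm, then the turn, a rotation vector about the world's x, y, z in degrees, then the finger opening in mm, from 0 to 85.4. In form: [[[tx, ty, tz], [wx, wy, wz], gripper], ...]. A call has exactly 5 rows; each row is the pose to reach, as a shift and turn from the pose commanded when the call began; what a row does not reach only later rows make up. A row lasts 1/10 s, in which the tool goes at most 50 mm and 8.59 degrees, less where a joint would pass 70% of its speed; a pose out of reach is approached as far as the arm can. A call with a gripper value outside its range is refused whole. The fingers move at their own pace and stop on an object; "squeeze" is the grip in N (left out, the last holds). Time passes only in rows, so rows that repeat a pose let the fingers close, or fill a call up. It gives the time, the measured TCP pose, the force and the opening at its end, in the units of the state.
- robot.sense(): the state, without advancing time (a new reading comes with each control period).
- robot.capture(name): name is "side" or "top" or "wrist"; returns the picture (480x640x3 uint8, red, green, blue); there is no depth.
- robot.calibration(name): a dict with "fx", "fy", "cx", "cy" (pixels), "rvec" (rotation vector, rad) and "tvec" (3), from world to camera coordinates, as OpenCV has them. Camera axes: x right, y down, z forward; pixel columns grow to the right and rows downward; lengths in mm; the calibration is good to about 2 mm. A picture is of the moment at which its call begins: read the wrist's pose just before it. calibration takes no time and is no camera call; for the wrist camera it gives the pose at the moment of the call.
- robot.job_done(): hands the job in, once; it reports no verdict.
The state is a dict: "clock": time; "qpos": joint angles; "joint_velocities": joint speeds; "joint_efforts": joint torques, N m; "position": TCP position; "orientation": TCP orientation; "wrist_force": force on the tool from outside, world axes, zero at the start; "wrist_torque": the same for the moment, N m; "opening": finger opening in mm.
Only numpy, scipy, OpenCV 4.12 (cv2) and the standard library are available. Lean on these libraries where they do the work, as an engineer would, in place of code of your own. Each camera call takes 0.05 s, during which the arm holds its last target.

### The job

The little sample locker slides about in its bench mount: take the loose retaining pin from its stand and drop it all the way down through the locker's ear and the mount's lug below it, then let go of it. Then unlatch the gate by its upright pull: the barrel bolt sags, so lift its head over the bent keeper while you draw it back toward the hinges, and swing the gate ajar toward the robot, about a hand's breadth (70 mm) at its free edge. The gate springs shut, so finish still gripping the pull and holding the gate ajar; do not disturb the bottle, the beaker and the timer beside it.

Things in the scene. Friction and masses are not known exactly. Their poses are not given: they have to be found in the camera images.
- pin_grip (a point): Loose steel retaining pin, upright in a hole of its stand. This point is the middle of its round grip (16 mm diameter, 30 mm tall, 15 mm above and below). Under the grip a 24 mm flange, its underside 20 mm below this point, then a shank of 9 mm diameter, 46 mm long, its tapered tip 66 mm below this point. z is the pin's axis, up. About 40 g.
- pin_tip (a point): The lower end of the retaining pin, on its axis.
- pin_stand: Fixed aluminium block 56 x 56 x 50 mm high with one through hole of 12.5 mm diameter at the centre; holds the pin at the start, the pin's flange resting on its top. Origin at the centre of its underside. Beyond it, to its left and farther from the robot, stands a computer tower 0.39 m high (its front about x = 0.44, y = 0.35 to 0.55): go round its front.
- ear_hole (a point): Centre of the upper mouth of the 12.5 mm hole in the locker's ear, a 36 x 36 x 12 mm plate out on its left, top 52 mm above the bench, hole 63 mm from the locker's wall (roof 132 mm high). The pin's flange rests here when home. Axes ride on the locker: x from the gate into the locker (away from the robot), y along the shut gate from latch to hinge (toward the ear), z up.
- lug_hole (a point): Centre of the upper mouth of the 12.5 mm hole through the mount's lug, straight below the ear's hole while the locker is fully back; it lies 18 mm below the ear's upper mouth, the hole is 34 mm deep down to the bench. Fixed to the mount, same axes as ear_hole.
- pull (a point): Middle of the bolt's upright pull, a round post 16 mm in diameter, 34 mm tall (17 mm above and below), with a 22 mm cap, top 30 mm above this point, which is about 31 mm above the roof, 18 mm in front of the gate's plane, 56 mm above the bolt. z runs up the post, which leans up to 0.1 rad as the bolt tips (freely between fingers that close square to the gate); y along the bolt toward the hinge.
- gate_hinge (a point): Point on the gate's upright hinge axis, halfway up the gate (72 mm above the bench), at the locker's left front corner. The gate is 205 mm wide from here and 104 mm high; with the gate shut the pull is 150 mm from this axis with the bolt shot and 100 mm with it fully drawn, measured along the gate.
- gate (a joint): Angle of the gate (rad): 0 shut, grows as the free edge swings out toward the robot, up to 1.2. Seen from above it turns clockwise. A spring shuts it: 0.3 N m at 0, rising by 0.6 N m per rad. 0.35 rad is 70 mm at the free edge.
- barrel (a joint): Lift of the sagging bolt (rad). Its barrel tips about one screw 55 mm from the gate's hinge axis. 0: sagging, nose 0.05 rad down; grows as the nose is lifted, to 0.13 (pull 12 mm higher). Falls back by its weight (2 N at the pull). The nose's round head (24 mm diameter, 12 mm long) is hooked behind the keeper's lip, free above about 0.07 rad: raise the pull 8 to 10 mm, and let it sink some 4 mm past the lip.
- bolt (a joint): How far the bolt is drawn back (m): 0 fully shot, 0 to 0.004 at the start, grows as it is drawn along the gate toward the hinge side, up to 0.050. From 0.026 the head is clear of the keeper and the gate can swing; the lift must be kept until it has passed the lip. Slides with about 1 N of friction. Before that the keeper holds the gate shut.
- locker (a joint): How far the locker has slid toward the robot out of its place in the mount (m): 0 fully back, up to 0.03. Slides with about 2.5 N unless the pin holds it, which leaves it about 6 mm of play.
- bottle: Bystander: glass sample bottle with a red cap, 48 mm diameter, 90 mm high, origin at the centre of its underside.
- cup: Bystander: small clear beaker, 54 mm diameter, 68 mm high, origin at the centre of its underside.
- timer: Bystander: light grey bench timer lying flat, 62 x 66 x 19 mm, origin at the centre of its underside.
Things that resemble listed ones, but are neither listed nor needed, are in the scene too. Several things look just like the part that bears pin_grip: the one meant starts farthest from the robot's base.

How it is judged (in metres and radians):
On the way, in this order (a step that is already met when the one before it is completed fails the run):
1. the pin is home through the ear and the lug, and let go (horizontal distance between pin_tip and lug_hole below 0.006 m and z of pin_tip in the frame of lug_hole below -0.022 m and angle between pin_grip's own z axis and vertical below 0.2 rad and contact force between the fingers and pin below 0.1 N), for 0.2 s.
2. the bolt's head is drawn clear of the keeper (value of joint bolt above 0.026 m), for 0.1 s.
3. the gate is ajar, held by the pull (value of joint gate between 0.2 and 0.55 rad and contact force between the fingers and bolt above 1 N), for 0.2 s.
At the end, for the whole second after the job is handed in: The fingers still grip the pull (over 1 N) and hold the gate still at 0.2 to 0.55 rad (40 to 107 mm at its edge), bolt drawn over 20 mm; the pin, let go, stands in both holes, its tip over 22 mm below the lug's mouth; the locker is within 10 mm of its place (all of step 1 and all of step 3 and value of joint bolt above 0.02 m and velocity of joint gate between -0.1 and 0.1 rad/s and value of joint locker below 0.01 m); the arm keeps its last pose, push and grip.
It fails at once if the locker is pulled out of its place by more than 12 mm (value of joint locker above 0.012 m).
It fails at once if the gate is flung wide (value of joint gate above 0.75 rad).
It fails at once if the bottle is disturbed (distance of bottle from where it was at the start of the episode above 0.02 m or angle between bottle's own z axis and vertical above 0.4 rad).
It fails at once if the beaker is disturbed (distance of cup from where it was at the start of the episode above 0.02 m or angle between cup's own z axis and vertical above 0.4 rad).
It fails at once if the timer is disturbed (distance of timer from where it was at the start of the episode above 0.02 m).
It also fails if it takes over 58 s, if anything falls off the work surface, if the arm or the gripper's body presses on something with over 40 N, if the wrist force passes 120 N, or if a joint passes its speed limit or range.

## Working session

There is one attempt and no reset: what is moved stays moved. The work goes in short steps, Python scripts to look and compute and a tool call to move; the robot and the scene stay as the last step left them, time stands still between calls to the robot, and variables do not carry over. Pictures are saved under pics/ and viewed, and the job is handed in when it is done.

Besides the shell and the picture viewer there is one more tool, called after "Request:" as name(argument=value, ...), one argument or row to a line, values as JSON. play_rows: Moves the arm, as the interface text tells. Its arguments: {"type":"object","properties":{"rows":{"type":"array"},"squeeze":{"type":"number"}},"required":["rows"]}

```bash
mkdir -p pics
cat > h.py <<'E'
import numpy as np, cv2
from plant import robot
def save(n,im): cv2.imwrite('pics/'+n,cv2.cvtColor(im,cv2.COLOR_RGB2BGR))
def cal(n):
    c=robot.calibration(n);R=cv2.Rodrigues(np.array(c['rvec'],float))[0];t=np.array(c['tvec'],float).ravel()
    return c,R,t
def ray(c,u,v):
    c,R,t=c
    d=R.T@np.array([(u-c['cx'])/c['fx'],(v-c['cy'])/c['fy'],1.]);return -R.T@t,d
def onz(c,u,v,z):
    o,d=ray(c,u,v);return o+d*(z-o[2])/d[2]
def proj(c,p):
    c,R,t=c;q=R@np.array(p,float)+t
    return np.array([c['fx']*q[0]/q[2]+c['cx'],c['fy']*q[1]/q[2]+c['cy']])
def tri(rs):
    A=np.zeros((3,3));b=np.zeros(3)
    for o,d in rs:
        d=d/np.linalg.norm(d);P=np.eye(3)-np.outer(d,d);A+=P;b+=P@o
    x=np.linalg.solve(A,b);return x
E
python3 - <<'E'
from h import *
print(robot.sense())
for n in ['side','top','wrist']:
    c=cal(n);print(n,c[0],-c[1].T@c[2]); save(n+'0.png',robot.capture(n))
E
```

```text
{'clock': 0.0, 'qpos': array([-1.29261110e+00,  4.80795580e-01,  1.59683958e+00, -9.97795983e-06,
        1.06507667e+00, -4.66062439e-02]), 'joint_velocities': array([ 1.36387978e-03,  9.23737140e-05, -6.37598184e-04, -9.68398981e-04,
        5.00921725e-04,  2.32805115e-03]), 'joint_efforts': array([-3.18848121e-03, -9.50668931e+01, -4.30171680e+01, -1.28203064e-04,
        1.26923528e-02, -4.28759654e-05]), 'position': array([ 207.33045365, -615.64502246,  230.70868721]), 'orientation': array([ 9.86842220e-01,  1.61685246e-01, -6.89835222e-05, -5.55335815e-04]), 'wrist_force': array([-0.24489406,  0.61718602, -0.12014046]), 'wrist_torque': array([-0.03627482,  0.01106446, -0.02441956]), 'opening': 85.2944461238977}
side {'fx': 476.8707371912924, 'fy': 476.8707371912924, 'cx': 318.821328772282, 'cy': 240.10432255293964, 'rvec': array([ 0.46250999, -2.4670936 ,  1.51782436]), 'tvec': array([ 447.02936072,  210.98522657, 1003.88206506])} [111.52111567 907.88477583 644.54440522]
top {'fx': 622.1637351523826, 'fy': 622.1637351523826, 'cx': 322.54542586221066, 'cy': 227.69485679170978, 'rvec': array([ 2.13591967, -2.11662345,  0.21616041]), 'tvec': array([ -83.36862197,  502.23232766, 1627.22237103])} [ 184.59854511  -60.91086517 1693.8871056 ]
wrist {'fx': 414.613824603059, 'fy': 414.613824603059, 'cx': 317.6564571850693, 'cy': 238.59798878487496, 'rvec': array([-2.32292187,  1.66901264,  0.28024237]), 'tvec': array([-650.47871509,  -40.91019471,  381.77686831])} [ 288.45732102 -589.76952754  373.51580734]
```

View pics/side0.png

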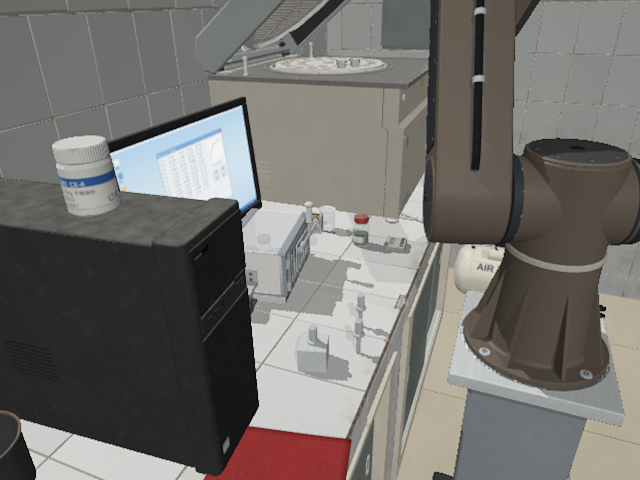

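View pics/top0.png

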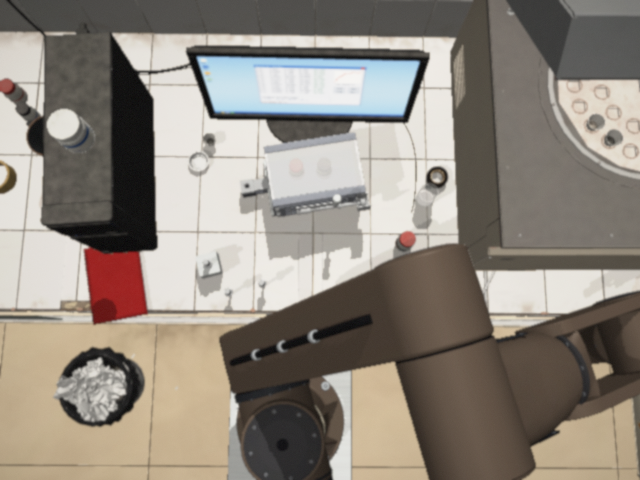

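View pics/wrist0.png

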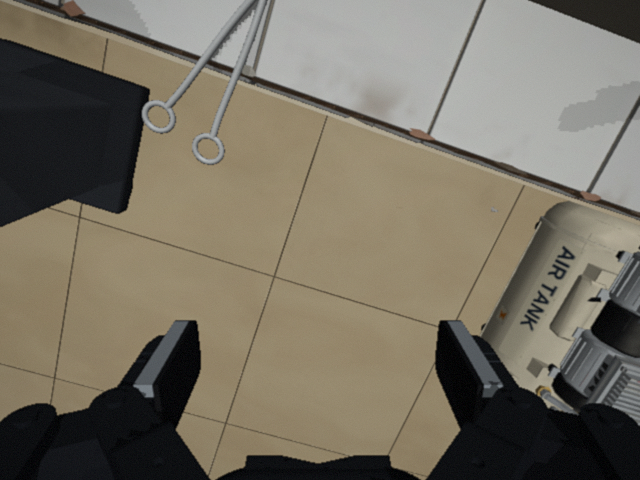

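Run:
```python
import cv2
t=cv2.imread('pics/top0.png');s=cv2.imread('pics/side0.png')
cv2.imwrite('pics/tz.png',cv2.resize(t[120:310,170:450],None,fx=2.8,fy=2.8,interpolation=cv2.INTER_CUBIC))
cv2.imwrite('pics/sz.png',cv2.resize(s[190:380,230:430],None,fx=3.1,fy=3.1,interpolation=cv2.INTER_CUBIC))
```

```text
(no output)
```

View pics/tz.png

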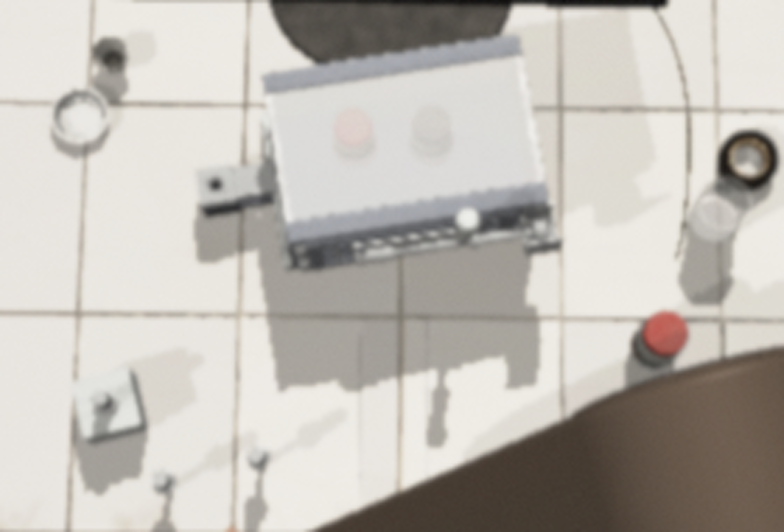

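View pics/sz.png

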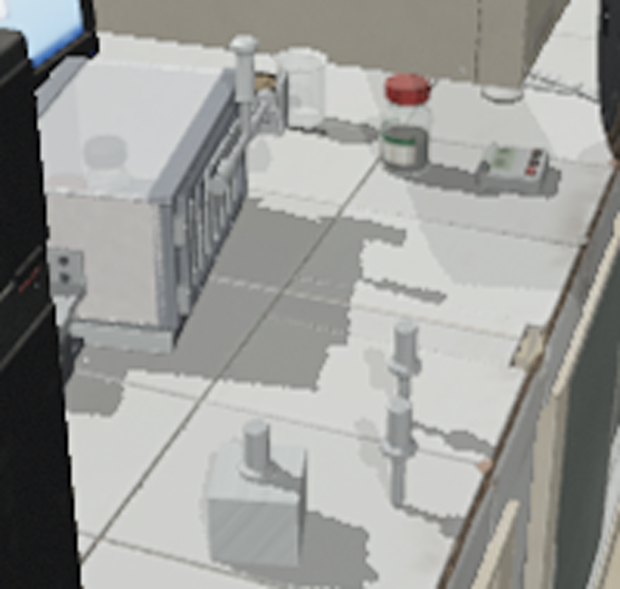

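Run:
```python
from h import *
T=cal('top');S=cal('side')
z=lambda u,v:(170+u/2.8,120+v/2.8)
zs=lambda u,v:(230+u/3.1,190+v/3.1)
print('pin',onz(T,*z(104,400),85), 'side',onz(S,*zs(257,425),85))
print('ear',onz(T,*z(215,184),52))
print('capTop',onz(T,*z(467,217),193),'tri cap',tri([ray(T,*z(467,217)),ray(S,*zs(244,42))]))
for a,b in [((263,75),(520,38)),((285,218),(548,185)),((263,75),(285,218)),((520,38),(548,185))]:
    p=onz(T,*z(*a),132);q=onz(T,*z(*b),132);print(p,q,np.degrees(np.arctan2(*(q-p)[[1,0]])),np.linalg.norm(q-p))
print('gate',onz(T,*z(290,268),20),onz(T,*z(548,248),20))
print('bottle',onz(T,*z(665,333),90),'cup',onz(T,*z(716,213),68), 'timer',onz(S,*zs(515,170),10))
```

```text
pin [399.748788   220.85896912  85.        ] side [402.96800331 224.3942271   85.        ]
ear [616.47314488 128.17325657  52.        ]
capTop [ 551.70422166 -111.97020266  193.        ] tri cap [ 551.48043659 -112.34397217  190.15438604]
[701.15308458  77.37660298 132.        ] [ 740.43867723 -163.34411141  132.        ] -80.73104935525224 243.9053507464833
[563.84747491  53.59889277 132.        ] [ 597.91277201 -188.97144465  132.        ] -82.00596232242493 244.95063393009872
[701.15308458  77.37660298 132.        ] [563.84747491  53.59889277 132.        ] -170.17531996162222 139.34923735093793
[ 740.43867723 -163.34411141  132.        ] [ 597.91277201 -188.97144465  132.        ] -169.8066684457113 144.8115805705585
gate [540.65767885  55.72941739  20.        ] [ 563.47934487 -197.8148624    20.        ]
bottle [ 467.26415336 -301.2879675    90.        ] cup [ 588.85150517 -355.86055531   68.        ] timer [ 364.4105353  -312.81216465   10.        ]
```

Run:
```python
from h import *
T=cal('top');S=cal('side')
print('mach base corner', onz(S,385,215,0))
p=onz(S,385,215,0)
for z in (200,250,300,350,400): print(z, proj(S,[p[0],p[1],z]), onz(S,388,88,z), onz(T,490,268,z))
z=lambda u,v:(170+u/2.8,120+v/2.8)
print(onz(T,*z(80,118),30),onz(T,*z(80,118),0))
```

```text
mach base corner [ 454.37512356 -533.15679522    0.        ]
200 [388.14651514 156.99645338] [  783.45686408 -1822.63716609   200.        ] [ 378.35988877 -483.81166714  200.        ]
250 [388.99253133 141.40080636] [  707.88109026 -1515.52252131   250.        ] [ 371.87474866 -469.65729093  250.        ]
300 [389.86448756 125.32697493] [  632.30531644 -1208.40787653   300.        ] [ 365.38960856 -455.50291473  300.        ]
350 [390.76359545 108.75262397] [ 556.72954263 -901.29323176  350.        ] [ 358.90446845 -441.34853853  350.        ]
400 [391.69114326  91.65400539] [ 481.15376881 -594.17858698  400.        ] [ 352.41932834 -427.19416232  400.        ]
[688.2206712  266.32114915  30.        ] [697.30101309 272.22116508   0.        ]
```

Request:
play_rows(
  rows=[
    [[5,50,10],[0,0,8],85],
    [[10,100,20],[0,0,16],85],
    [[15,150,30],[0,0,24],85],
    [[25,195,40],[0,0,32],85],
    [[60,235,40],[0,0,40],85],
  ],
)

```text
clock: 0.65
position: [263.7, -381.7, 272.3]
orientation: [0.871, 0.491, -0.0, 0.0]
wrist_force: [1.0, -0.6, -0.2]
opening: 85.2
```

Request:
play_rows(
  rows=[
    [[38,36,0],[0,0,8],85],
    [[78,71,0],[0,0,16],85],
    [[113,111,0],[0,0,24],85],
    [[148,151,0],[0,0,32],85],
    [[173,191,0],[0,0,40],85],
  ],
)

```text
clock: 1.15
position: [434.4, -198.7, 271.3]
orientation: [0.65, 0.76, 0.0, 0.0]
wrist_force: [1.2, -0.6, 0.5]
opening: 84.8
```

Request:
play_rows(
  rows=[
    [[20,45,0],[0,0,0],85],
    [[35,92,0],[0,0,0],85],
    [[45,140,0],[0,0,0],85],
    [[48,190,0],[0,0,0],85],
    [[42,240,0],[0,0,0],85],
  ],
)

```text
clock: 1.65
position: [475.6, 41.4, 271.2]
orientation: [0.652, 0.758, 0.0, 0.0]
wrist_force: [0.7, 0.1, -0.4]
opening: 85.2
```

Run:
```python
from h import *
s=robot.sense();print(s['clock'],s['position'],s['orientation'],s['qpos'])
W=cal('wrist');save('w1.png',robot.capture('wrist'));save('t1.png',robot.capture('top'));print(-W[1].T@W[2],W[1])
```

```text
1.65 [475.55711059  41.38218503 271.22801718] [6.52029244e-01 7.58193770e-01 1.98947745e-04 1.81758794e-04] [ 2.32413706e-02  1.92433213e-01  1.92920019e+00  6.12886161e-05
  1.01942284e+00 -1.27071415e-01]
[464.71632736 123.44643167 413.98566258] [[ 9.88776061e-01  1.49405142e-01  6.49255873e-05]
 [ 1.41301900e-01 -9.35289104e-01  3.24450403e-01]
 [ 4.85352827e-02 -3.20799618e-01 -9.45902707e-01]]
```

View pics/w1.png

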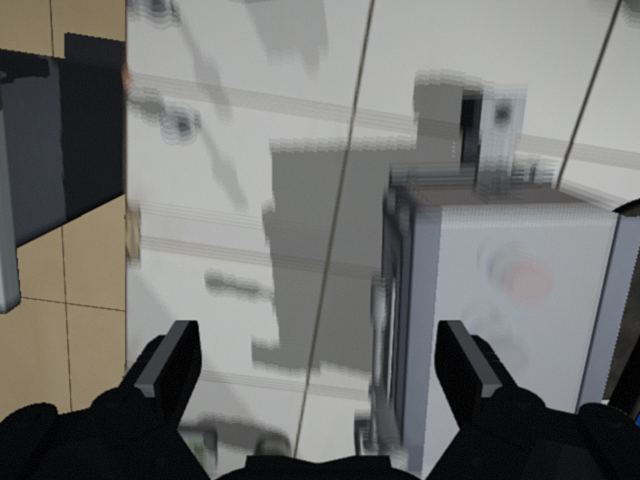

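View pics/t1.png

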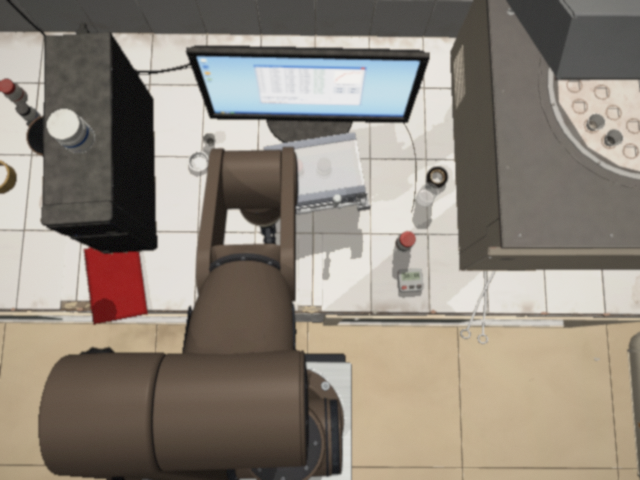

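Run:
```python
from h import *
s=robot.sense();print(s['clock'],s['position'])
W=cal('wrist');im=robot.capture('wrist');save('w2.png',im);np.savez('w2.npz',R=W[1],t=W[2],im=im)
save('w2z.png',cv2.resize(im[60:300,360:640],None,fx=2.5,fy=2.5,interpolation=cv2.INTER_CUBIC))
```

```text
1.75 [473.99421911  44.41786278 271.11621491]
```

View pics/w2z.png

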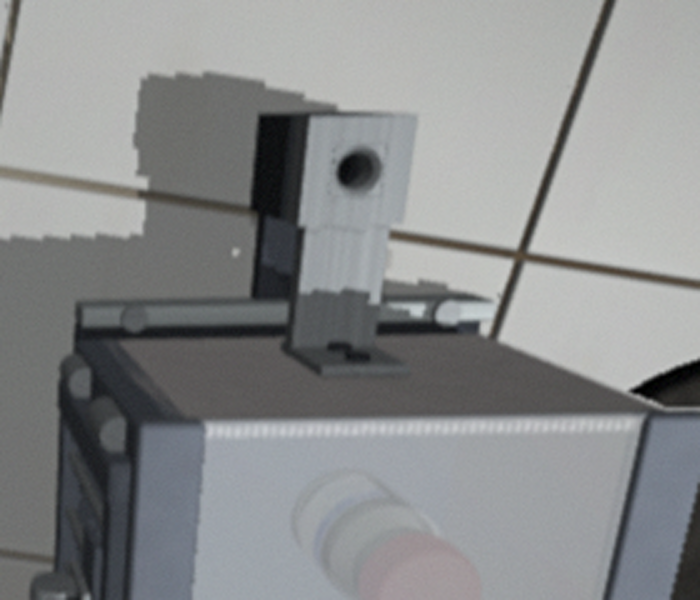

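Run:
```python
from h import *
d=np.load('w2.npz');W=(robot.calibration('wrist'),d['R'],d['t'])
z=lambda u,v:(360+u/2.5,60+v/2.5)
print('ear',onz(W,*z(359,171),52))
for a,b,h in [((205,425),(640,415),132),((309,115),(416,115),52),((309,115),(300,226),52),((416,115),(402,228),52),((135,425),(105,335),132)]:
    p=onz(W,*z(*a),h);q=onz(W,*z(*b),h);print(p,q,np.degrees(np.arctan2(*(q-p)[[1,0]])),np.linalg.norm(q-p))
```

```text
ear [621.75380811 125.66925557  52.        ]
[564.15154769  51.2028296  132.        ] [685.55133941  73.24392202 132.        ] 10.290410513741923 123.38443656055358
[599.96271214 140.52296749  52.        ] [635.10389508 146.01778969  52.        ] 8.887045081098533 35.568185360355834
[599.96271214 140.52296749  52.        ] [607.16882726 104.84040802  52.        ] -78.58264402985476 36.40292770017217
[635.10389508 146.01778969  52.        ] [642.01982209 109.60740366  52.        ] -79.24514089394415 37.06138499436108
[544.42105567  48.1113661  132.        ] [530.22007222  72.38709166 132.        ] 120.32707844570446 28.124345021535255
```

Request:
play_rows(
  rows=[
    [[-5,40,-10],[0,0,0],85],
    [[-20,80,-20],[0,0,0],85],
    [[-40,115,-40],[0,0,0],85],
    [[-60,130,-60],[0,0,0],85],
    [[-60,130,-60],[0,0,0],85],
  ],
)

```text
clock: 2.3
position: [411.7, 169.3, 209.1]
orientation: [0.652, 0.759, -0.002, -0.001]
wrist_force: [-0.5, -0.1, 0.6]
opening: 85.3
```

Run:
```python
from h import *
robot.capture('top')
s=robot.sense();print(s['clock'],s['position'],s['orientation'])
W=cal('wrist');im=robot.capture('wrist');save('w3.png',im);np.savez('w3.npz',R=W[1],t=W[2],im=im)
```

```text
2.35 [413.71124422 168.93152489 210.32522141] [ 6.51597015e-01  7.58564186e-01 -1.15962958e-03 -6.01300433e-04]
```

View pics/w3.png

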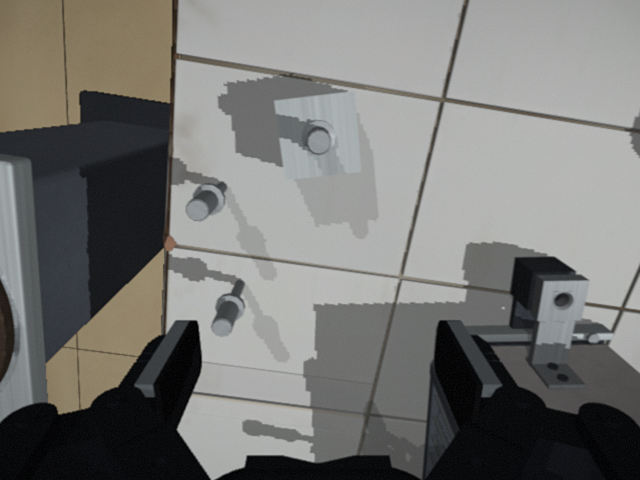

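Run:
```python
from h import *
im=np.load('w3.npz')['im']
a=cv2.resize(im[70:200,250:390],None,fx=4,fy=4,interpolation=cv2.INTER_CUBIC)
b=cv2.resize(im[240:370,480:620],None,fx=4,fy=4,interpolation=cv2.INTER_CUBIC)
save('w3z.png',cv2.resize(np.hstack([a,b]),None,fx=.7,fy=.7))
```

```text
(no output)
```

View pics/w3z.png

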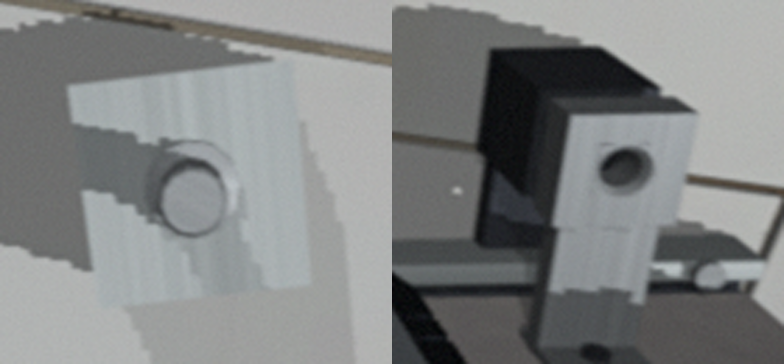

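Run:
```python
from h import *
d=np.load('w3.npz');W=(robot.calibration('wrist'),d['R'],d['t'])
a=lambda u,v:(250+u/2.8,70+v/2.8)
b=lambda u,v:(480+(u-392)/2.8,240+v/2.8)
print('pin',onz(W,*a(192,201),85))
cs=[onz(W,*a(*q),50) for q in [(68,86),(292,62),(310,284),(104,308)]];print(np.mean(cs,0),cs)
print('flange',onz(W,*a(193,185),53))
print('ear',onz(W,*b(626,169),52))
d2=np.load('w2.npz');W2=(W[0],d2['R'],d2['t'])
print('tri ear',tri([ray(W,*b(626,169)),ray(W2,360+359/2.5,60+171/2.5),ray(cal('top'),246.8,185.7)]),tri([ray(W,*b(626,169)),ray(W2,360+359/2.5,60+171/2.5)]))
```

```text
pin [407.09536417 224.07606558  85.        ]
[407.51462107 223.70625159  50.        ] [array([373.01037673, 243.47881231,  50.        ]), array([426.86570812, 257.3541534 ,  50.        ]), array([441.30951688, 204.2053991 ,  50.        ]), array([388.87288257, 189.78664153,  50.        ])]
flange [407.21355884 224.78358738  53.        ]
ear [622.14635641 126.68879173  52.        ]
tri ear [617.49287455 127.38942249  57.5025355 ] [622.80463557 125.89714508  50.49864763]
```

Run:
```python
from h import *
s=robot.sense();print(s['clock'],s['position'],s['orientation'],s['joint_velocities'])
W=cal('wrist');print(proj(W,s['position']))
```

```text
2.4 [415.14970079 168.74286296 211.14066013] [ 6.51934670e-01  7.58275071e-01 -3.15620867e-04 -4.87594009e-05] [-0.0208226  -0.00820762 -0.02844823 -0.00117636  0.00557425 -0.00358453]
[313.69616988 320.45371475]
```

Request:
play_rows(
  rows=[
    [[-2,25,-25],[0,0,0],85],
    [[-6,55,-55],[0,0,0],85],
    [[-6,55,-85],[0,0,0],85],
    [[-6,55,-85],[0,0,0],85],
    [[-6,55,-85],[0,0,0],85],
  ],
)

```text
clock: 2.9
position: [410.0, 223.5, 126.9]
orientation: [0.653, 0.758, -0.0, -0.0]
wrist_force: [-0.0, 0.1, 0.7]
opening: 84.9
```

Run:
```python
from h import *
s=robot.sense();print(s['clock'],s['position'],s['orientation'],s['joint_velocities'])
W=cal('wrist');im=robot.capture('wrist');save('w4.png',im);np.savez('w4.npz',R=W[1],t=W[2],im=im)
print(proj(W,[407,224,85]),proj(W,[407,224,55]),proj(W,s['position']))
```

```text
2.9 [409.96241782 223.48852722 126.8821396 ] [ 6.52514531e-01  7.57776183e-01 -2.08124463e-04 -9.85587835e-06] [-0.00194506 -0.03067716 -0.01150588  0.00096001  0.00410383  0.00350168]
[308.70762574 274.61323129] [309.8586639  252.57103177] [313.75423004 320.47313069]
```

View pics/w4.png

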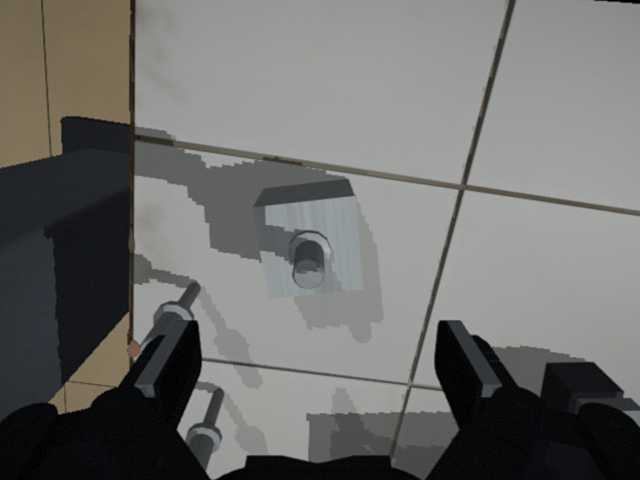

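Run:
```python
from h import *
d=np.load('w3.npz');W=(robot.calibration('wrist'),d['R'],d['t'])
im=d['im'];save('w3d.png',cv2.resize(im[120:350,130:330],None,fx=3,fy=2.6))
for z in (70,81,100): print(onz(W,198,208,z),onz(W,222,326,z))
im=np.load('w4.npz')['im'];save('w4d.png',cv2.resize(im[160:400,120:400],None,fx=2.5,fy=2.5))
```

```text
[330.23788345 164.59637313  70.        ] [354.21037486  72.38451217  70.        ]
[333.07301239 167.95939235  81.        ] [356.11387491  79.33110692  81.        ]
[337.97005328 173.76824375 100.        ] [359.40173863  91.32977058 100.        ]
```

View pics/w3d.png

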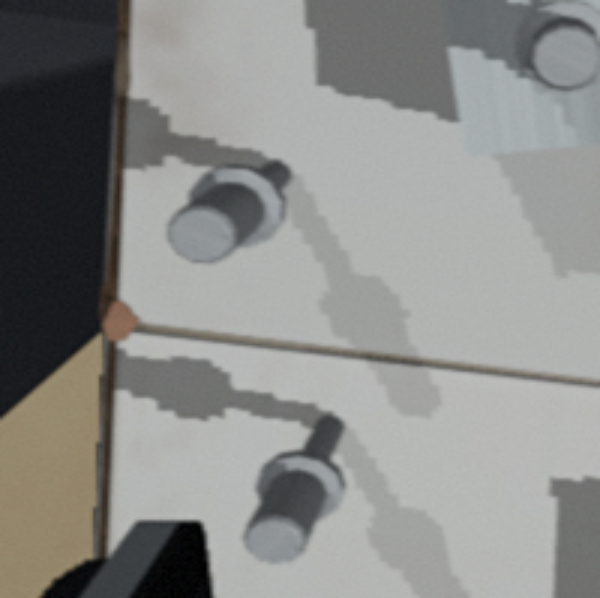

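View pics/w4d.png

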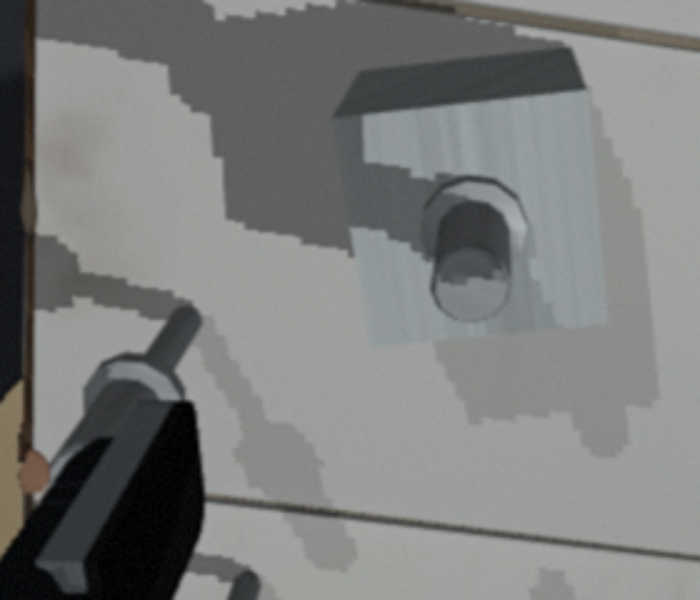

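Request:
play_rows(
  rows=[
    [[-3,1,-10],[0,0,0],50],
    [[-3,1,-30],[0,0,0],45],
    [[-3,1,-55],[0,0,0],45],
    [[-3,1,-67],[0,0,0],45],
    [[-3,1,-67],[0,0,0],40],
  ],
  squeeze=40,
)

```text
clock: 3.45
position: [405.7, 224.8, 58.6]
orientation: [0.652, 0.758, -0.001, -0.0]
wrist_force: [0.2, -0.2, 0.7]
opening: 39.9
```

Run:
```python
from h import *
s=robot.sense();print(s['clock'],s['position'],s['opening'],s['wrist_force'])
W=cal('wrist');im=robot.capture('wrist');save('w5.png',im)
```

```text
3.45 [405.65358992 224.757551    58.56851276] 39.94184511560513 [ 0.19137136 -0.16175674  0.72243029]
```

View pics/w5.png

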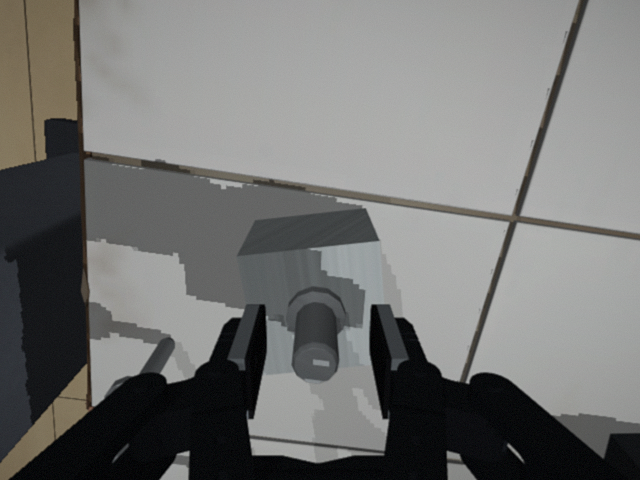

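Request:
play_rows(
  rows=[
    [[1,0,0],[0,0,0],20],
    [[1,0,0],[0,0,0],10],
    [[1,0,0],[0,0,0],8],
    [[1,0,0],[0,0,0],8],
    [[1,0,0],[0,0,0],8],
  ],
  squeeze=40,
)

```text
clock: 4.0
position: [406.8, 225.3, 60.3]
orientation: [0.652, 0.758, 0.0, -0.0]
wrist_force: [-6.2, -0.3, 10.3]
opening: 14.6
```

Request:
play_rows(
  rows=[
    [[0,0,15],[0,0,0],8],
    [[0,0,35],[0,0,0],8],
    [[0,0,60],[0,0,0],8],
    [[0,0,80],[0,0,0],8],
    [[0,0,80],[0,0,0],8],
  ],
)

```text
clock: 4.5
position: [408.7, 226.1, 142.3]
orientation: [0.652, 0.758, 0.002, 0.001]
wrist_force: [0.2, -0.1, -0.5]
opening: 14.7
```

Run:
```python
from h import *
robot.capture('top')
s=robot.sense();print(s['clock'],s['position'],s['orientation'],s['opening'],s['wrist_force'])
W=cal('wrist');im=robot.capture('wrist');save('w6.png',im);np.savez('w6.npz',R=W[1],t=W[2],im=im)
si=robot.capture('side');save('s6.png',cv2.resize(si[220:400,230:430],None,fx=3,fy=3))
```

```text
4.55 [408.1646711  225.80496467 141.00149934] [0.65203484 0.75818647 0.00179187 0.00080016] 14.630386340289776 [ 0.48526254 -0.54314067 -0.44904197]
```

View pics/w6.png

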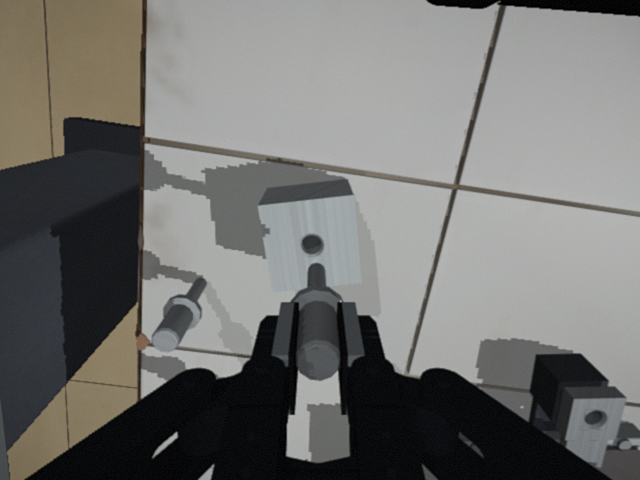

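View pics/s6.png

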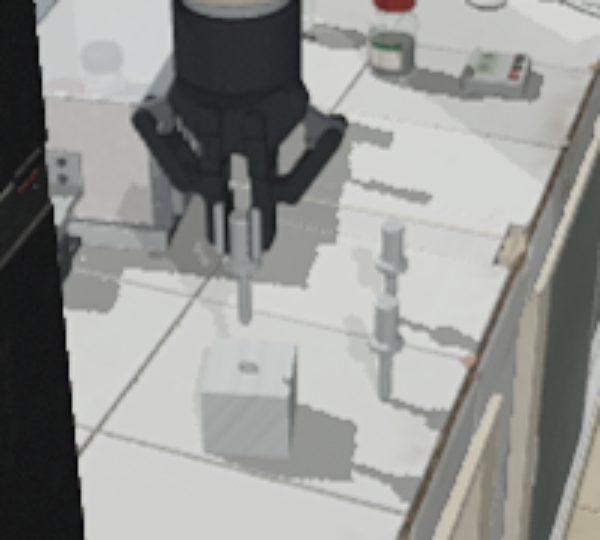

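Run:
```python
from h import *
im=np.load('w6.npz')['im']
a=cv2.resize(im[220:400,250:390],None,fx=3.3,fy=3.3,interpolation=cv2.INTER_CUBIC)
b=cv2.resize(im[340:480,530:640],None,fx=3,fy=4.24,interpolation=cv2.INTER_CUBIC)
b=cv2.resize(b,(330,594))
save('w6z.png',np.hstack([a,b]));print(a.shape,b.shape)
```

```text
(594, 462, 3) (594, 330, 3)
```

View pics/w6z.png

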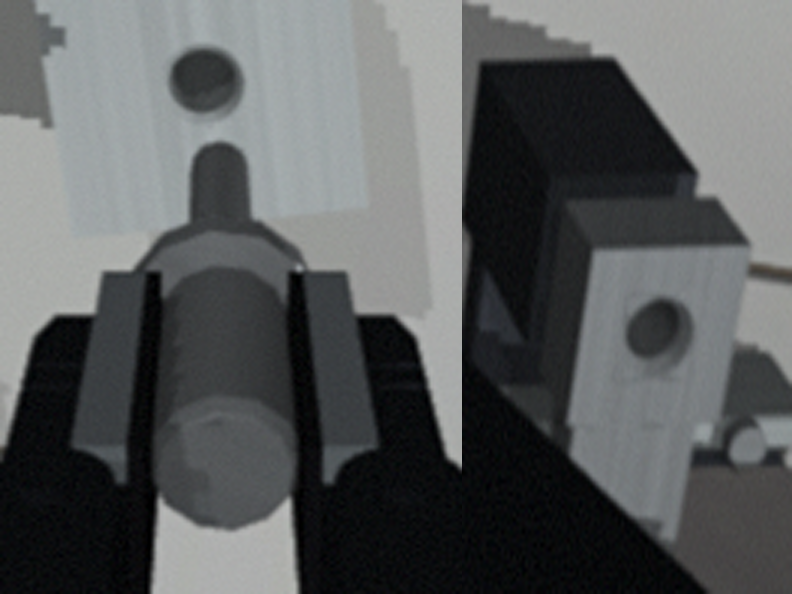

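Run:
```python
from h import *
d=np.load('w6.npz');W=(robot.calibration('wrist'),d['R'],d['t'])
p=np.array([408.16,225.8,141.0])
f=lambda u,v:(250+u/3.3,220+v/3.3)
print('top',onz(W,*f(227,462),166.5)-p,'tip',onz(W,*f(220,150),85.5)-p,'flange',onz(W,*f(222,272),141+10.5-15)-p)
print('stand hole',onz(W,*f(206,83),50)-p)
print('ear',onz(W,530+(659-462)/3,340+334/4.24,52))
# predicted image of ideal pin
for dz in (25.5,-4.5,-55.5):print(dz,proj(W,p+[0,0,dz]))
print('top cam for tcp',robot.sense()['position'])
```

```text
top [ 1.83565808  0.12570962 25.5       ] tip [  1.17794717   0.32103988 -55.5       ] flange [ 0.56649801  5.65089806 -4.5       ]
stand hole [ -1.06109105  -1.6406243  -91.        ]
ear [620.61561151 127.06659487  52.        ]
25.5 [313.2692899  359.62660325]
-4.5 [313.77236478 314.73990694]
-55.5 [314.32186847 265.7106142 ]
top cam for tcp [407.07101717 225.2875329  139.39455623]
```

Request:
play_rows(
  rows=[
    [[40,-20,0],[0,0,0],8],
    [[85,-40,0],[0,0,0],8],
    [[130,-60,0],[0,0,0],8],
    [[172,-80,0],[0,0,0],8],
    [[200,-93,0],[0,0,0],8],
  ],
)

```text
clock: 5.15
position: [609.4, 130.5, 138.1]
orientation: [0.652, 0.758, -0.0, -0.0]
wrist_force: [0.2, 0.9, -0.2]
opening: 14.8
```

Request:
play_rows(
  rows=[
    [[6,-3,-5],[0,0,0],8],
    [[12,-6,-12],[0,0,0],8],
    [[12,-6,-14],[0,0,0],8],
    [[12,-6,-14],[0,0,0],8],
    [[12,-6,-14],[0,0,0],8],
  ],
)

```text
clock: 5.65
position: [618.1, 126.9, 125.2]
orientation: [0.652, 0.758, -0.0, -0.0]
wrist_force: [-0.4, -1.5, 0.7]
opening: 14.6
```

```bash
cat > look.py <<'E'
from h import *
import sys
n=sys.argv[1];x0,x1,y0,y1=map(int,sys.argv[2:6]);k=float(sys.argv[6])
robot.capture('top')
s=robot.sense();print(s['clock'],s['position'],s['orientation'],s['opening'],s['wrist_force'])
W=cal('wrist');im=robot.capture('wrist');np.savez(n+'.npz',R=W[1],t=W[2],im=im,p=s['position'])
save(n+'.png',cv2.resize(im[y0:y1,x0:x1],None,fx=k,fy=k,interpolation=cv2.INTER_CUBIC))
E
python3 look.py w7 230 400 200 400 3
```

```text
5.7 [618.45106823 126.88701393 125.5133757 ] [ 6.51718654e-01  7.58460806e-01 -2.11350355e-05 -4.53228053e-05] 14.215989235465008 [ 0.82651753 -0.17058588  0.08364129]
```

View pics/w7.png

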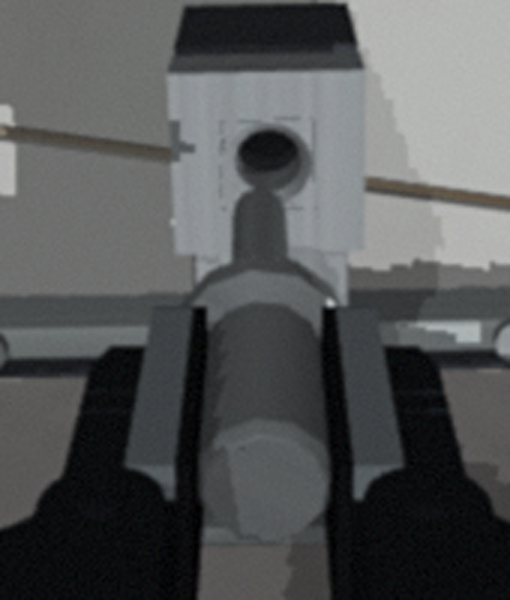

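Run:
```python
from h import *
d=np.load('w7.npz');W=(robot.calibration('wrist'),d['R'],d['t']);p=d['p']
f=lambda u,v:(230+u/3,200+v/3)
tip=onz(W,*f(260,197),p[2]-55.5);top=onz(W,*f(264,488),p[2]+25.5);h=onz(W,*f(275,162),52)
print(tip-p,top-p,h,h-tip)
for u in (-4,4):
  print(onz(W,*f(275+u,162),52)-h,onz(W,*f(275,162+u),52)-h)
```

```text
[  0.96006702   0.12220831 -55.5       ] [ 1.79723985 -0.88396316 25.5       ] [622.19177138 126.95150366  52.        ] [  2.78063613  -0.05771859 -18.0133757 ]
[-0.73621889 -0.11205521  0.        ] [-0.12213915  0.78712755  0.        ]
[0.73621574 0.11205473 0.        ] [ 0.12241233 -0.78888806  0.        ]
```

Request:
play_rows(
  rows=[
    [[2,0,-5],[0,0,0],8],
    [[2.8,0,-10],[0,0,0],8],
    [[2.8,0,-13],[0,0,0],8],
    [[2.8,0,-13],[0,0,0],8],
    [[2.8,0,-13],[0,0,0],8],
  ],
)

```text
clock: 6.25
position: [621.8, 126.3, 112.1]
orientation: [0.652, 0.758, -0.0, -0.0]
wrist_force: [-0.3, -0.4, -0.1]
opening: 15.0
```

```bash
python3 look.py w8 230 400 200 400 3
```

```text
6.3 [621.86308414 126.29812592 112.25967547] [ 6.52041115e-01  7.58183608e-01 -2.29609130e-05 -2.65102268e-05] 14.636274203151093 [-0.21872415  1.16862296 -0.04855113]
```

View pics/w8.png

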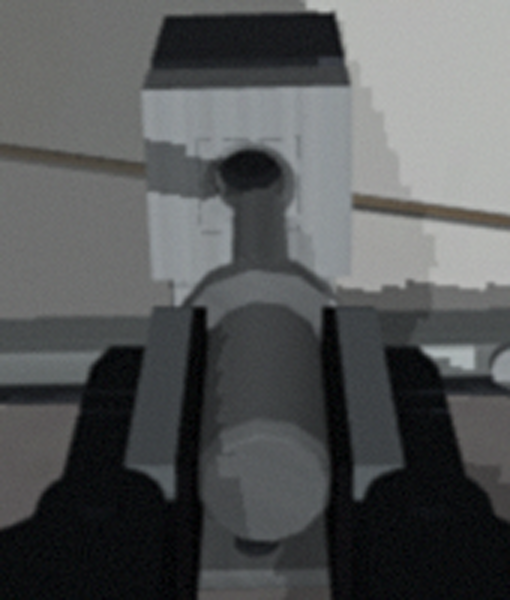

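Run:
```python
from h import *
d=np.load('w8.npz');W=(robot.calibration('wrist'),d['R'],d['t']);p=d['p']
f=lambda u,v:(230+u/3,200+v/3)
tip=onz(W,*f(260,196),p[2]-55.5);h=onz(W,*f(256,184.5),52)
print(tip-p,h,h-tip)
e=[proj(W,h+[6.25*np.cos(a),6.25*np.sin(a),0]) for a in np.arange(0,6.3,np.pi/2)];print([((q-[230,200])*3).round() for q in e])
```

```text
[  0.97741584   0.27795444 -55.5       ] [622.10139304 126.67023726  52.        ] [-0.73910694  0.0941569  -4.75967547]
[array([291., 189.]), array([261., 152.]), array([221., 180.]), array([251., 217.]), array([291., 189.])]
```

Request:
play_rows(
  rows=[
    [[-0.7,0,-3],[0,0,0],8],
    [[-0.7,0,-6],[0,0,0],8],
    [[-0.7,0,-9],[0,0,0],8],
    [[-0.7,0,-12],[0,0,0],8],
    [[-0.7,0,-14],[0,0,0],8],
  ],
)

```text
clock: 6.85
position: [621.0, 126.3, 97.9]
orientation: [0.652, 0.758, -0.0, -0.0]
wrist_force: [0.3, 0.0, 0.8]
opening: 14.4
```

Request:
play_rows(
  rows=[
    [[0,0,-3],[0,0,0],8],
    [[0,0,-6],[0,0,0],8],
    [[0,0,-9],[0,0,0],8],
    [[0,0,-12],[0,0,0],8],
    [[0,0,-14],[0,0,0],8],
  ],
)

```text
clock: 7.35
position: [621.0, 126.3, 83.9]
orientation: [0.652, 0.758, -0.0, -0.0]
wrist_force: [-1.1, 1.4, 0.9]
opening: 14.7
```

Request:
play_rows(
  rows=[
    [[0,0,-4],[0,0,0],8],
    [[0,0,-8],[0,0,0],8],
    [[0,0,-12],[0,0,0],8],
    [[0,0,-15],[0,0,0],8],
    [[0,0,-17],[0,0,0],8],
  ],
)

```text
clock: 7.85
position: [620.9, 126.4, 66.9]
orientation: [0.652, 0.758, -0.0, -0.0]
wrist_force: [-3.8, 2.2, 3.1]
opening: 15.0
```

```bash
python3 look.py w9 230 400 200 400 3
```

```text
7.9 [620.80983641 126.33924919  66.69095076] [ 6.52034850e-01  7.58188901e-01 -2.63468990e-04 -2.75253259e-04] 14.496060773293992 [-2.03224149  2.32124096 -0.87655171]
```

View pics/w9.png

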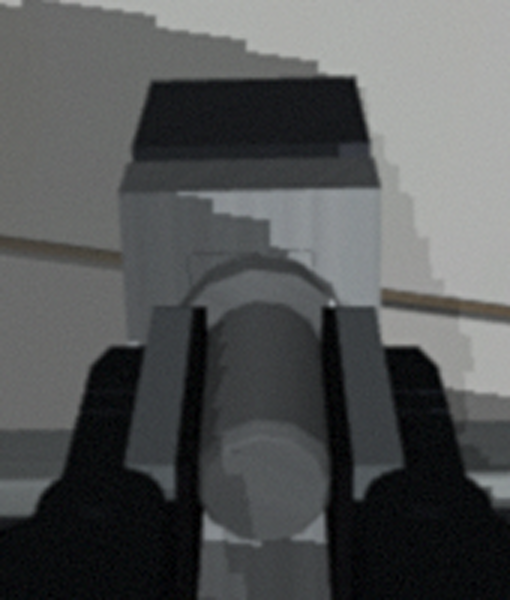

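Request:
play_rows(
  rows=[
    [[-0.7,0.6,-1],[0,0,0],8],
    [[-0.7,0.6,-3],[0,0,0],8],
    [[-0.7,0.6,-4],[0,0,0],8],
    [[-0.7,0.6,-4],[0,0,0],8],
    [[-0.7,0.6,-4],[0,0,0],8],
  ],
)

```text
clock: 8.45
position: [620.9, 126.9, 63.9]
orientation: [0.652, 0.758, 0.0, 0.0]
wrist_force: [-1.8, 1.3, 8.3]
opening: 14.9
```

Request:
play_rows(
  rows=[
    [[0,0,0],[0,0,0],20],
    [[0,0,0],[0,0,0],30],
    [[0,0,0],[0,0,0],40],
    [[0,0,0],[0,0,0],40],
    [[0,0,0],[0,0,0],40],
  ],
)

```text
clock: 8.95
position: [620.5, 126.9, 63.2]
orientation: [0.652, 0.758, -0.0, 0.0]
wrist_force: [-0.7, -0.2, -1.2]
opening: 39.9
```

```bash
python3 look.py w10 180 460 180 400 2.7
```

```text
9.0 [620.49554934 126.8820591   63.24263294] [ 6.52066740e-01  7.58161570e-01  9.00593067e-07 -2.45193348e-06] 40.17717202955029 [-0.13726083  0.17618165  0.51628684]
```

View pics/w10.png

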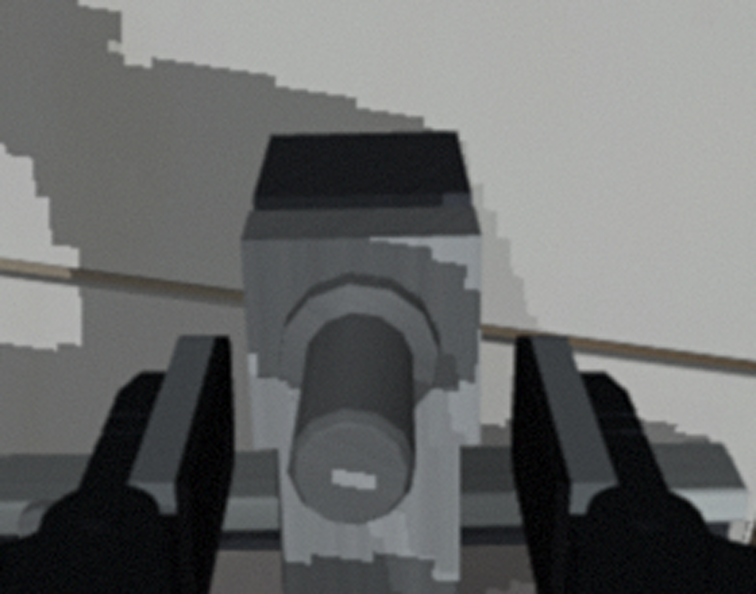

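Request:
play_rows(
  rows=[
    [[0,0,20],[0,0,0],45],
    [[0,0,60],[0,0,0],60],
    [[0,0,105],[0,0,0],85],
    [[0,-10,150],[0,0,0],85],
    [[-10,-30,190],[0,0,0],85],
  ],
)

```text
clock: 9.55
position: [611.3, 97.5, 255.6]
orientation: [0.652, 0.759, 0.001, 0.001]
wrist_force: [1.1, 0.3, -0.3]
opening: 85.0
```

Request:
play_rows(
  rows=[
    [[-8,-20,5],[0,0,0],85],
    [[-8,-20,5],[0,0,0],85],
    [[-8,-20,5],[0,0,0],85],
    [[-8,-20,5],[0,0,0],85],
    [[-8,-20,5],[0,0,0],85],
  ],
)

```text
clock: 10.05
position: [602.3, 77.5, 257.4]
orientation: [0.652, 0.758, -0.0, -0.001]
wrist_force: [0.7, -0.0, -0.0]
opening: 84.9
```

```bash
python3 look.py w11 0 640 0 480 1.2
```

```text
10.1 [602.36844402  77.4429942  257.47572074] [ 6.51814077e-01  7.58378567e-01 -3.96049940e-04 -4.48717118e-04] 85.06387670008009 [ 0.76285946  0.41680413 -0.05003052]
```

View pics/w11.png

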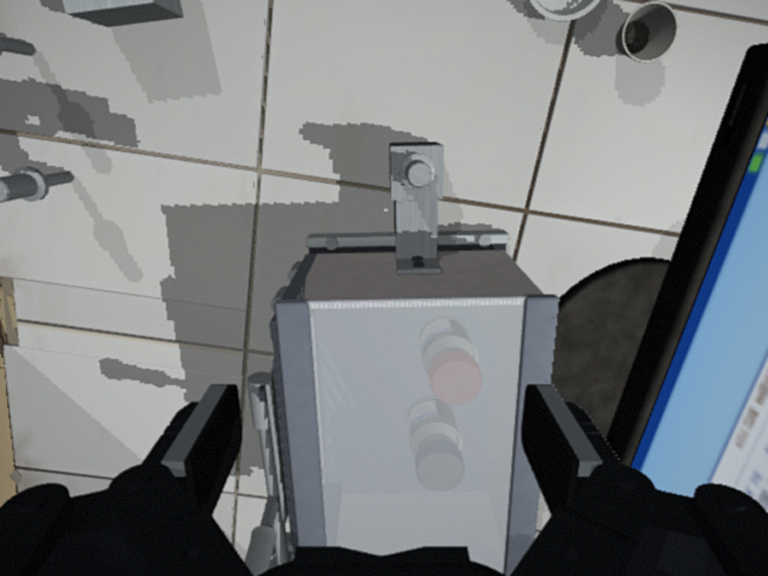

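Run:
```python
from h import *
d=np.load('w11.npz');W=(robot.calibration('wrist'),d['R'],d['t']);im=d['im']
save('w11z.png',cv2.resize(im[100:230,300:400],None,fx=4.4,fy=4.4,interpolation=cv2.INTER_CUBIC))
for z in (52,57,87,97): print(z,(proj(W,[622,126.7,z])-[300,100])*4.4)
```

```text
52 [214.57307913 193.45149079]
57 [216.45084164 196.38774781]
87 [228.92742485 215.8973796 ]
97 [233.61290657 223.22406684]
```

View pics/w11z.png

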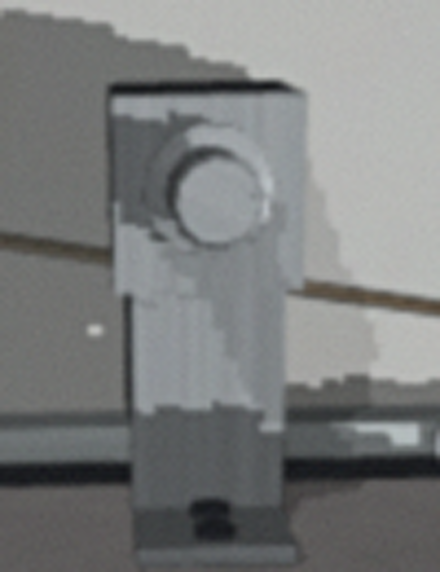

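Request:
play_rows(
  rows=[
    [[-12,-45,0],[0,0,0],85],
    [[-24,-90,0],[0,0,0],85],
    [[-36,-135,0],[0,0,0],85],
    [[-46,-170,0],[0,0,0],85],
    [[-46,-180,0],[0,0,0],85],
  ],
)

```text
clock: 10.65
position: [555.3, -105.8, 258.0]
orientation: [0.653, 0.758, -0.0, -0.0]
wrist_force: [-0.7, 0.7, -0.3]
opening: 84.9
```

```bash
python3 - <<'E'
from h import *
for i in range(3): robot.capture('top')
E
python3 look.py w12 0 640 0 480 1.2
```

```text
10.85 [ 556.73507013 -102.38598729  258.08224454] [ 6.52086634e-01  7.58144429e-01  9.02924532e-05 -1.96304746e-04] 84.80754267420211 [-0.21334808 -0.18424304  0.74191721]
```

View pics/w12.png

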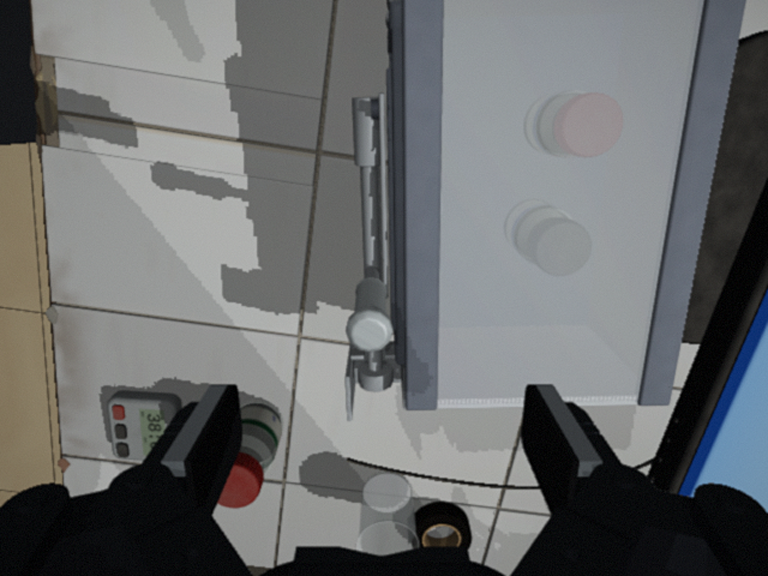

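Run:
```python
from h import *
d=np.load('w12.npz');W=(robot.calibration('wrist'),d['R'],d['t']);im=d['im'];p=d['p']
print(p)
save('w12z.png',cv2.resize(im[220:360,250:390],None,fx=4,fy=4,interpolation=cv2.INTER_CUBIC))
f=lambda u,v:(u/1.2,v/1.2)
print('cap',[onz(W,*f(371,331),z) for z in (190,193)])
for a,b in [((441,0),(437,409)),((703,0),(640,404)),((437,409),(640,404)),((390,40),(405,409))]:
    P=onz(W,*f(*a),132);Q=onz(W,*f(*b),132);print(P,Q,np.degrees(np.arctan2(*(P-Q)[[1,0]])),np.linalg.norm(P-Q))
print('bottle cap',onz(W,*f(238,480),90),'beaker',onz(W,*f(386,492),68),'timer',onz(W,*f(142,425),19),'dark',onz(W,*f(442,532),60))
```

```text
[ 556.73507013 -102.38598729  258.08224454]
cap [array([ 555.28818723, -114.08833873,  190.        ]), array([ 555.15630468, -112.75495863,  193.        ])]
[566.27516599  35.62181693 132.        ] [ 606.13061784 -186.23946644  132.        ] 100.18406609016482 225.41270173090143
[689.85712674  54.26989799 132.        ] [ 730.18401192 -163.83196437  132.        ] 100.47564018114794 221.7987376678758
[ 606.13061784 -186.23946644  132.        ] [ 730.18401192 -163.83196437  132.        ] -169.7611840074846 126.06086123115826
[544.8854053   14.94736494 132.        ] [ 586.39067112 -189.22772688  132.        ] 101.49066910536742 208.35103841907824
bottle cap [ 477.12448984 -296.29692105   90.        ] beaker [ 593.52215102 -309.64703227   68.        ] timer [ 372.77243484 -311.86499965   19.        ] dark [ 649.46444658 -351.71606452   60.        ]
```

View pics/w12z.png

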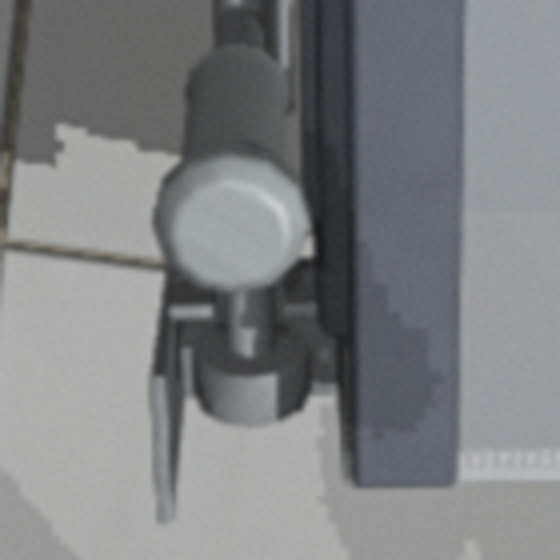

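Request:
play_rows(
  rows=[
    [[-2.7,-8.6,-20],[0,0,1.6],70],
    [[-2.7,-8.6,-55],[0,0,1.6],60],
    [[-2.7,-8.6,-90],[0,0,1.6],60],
    [[-2.7,-8.6,-110],[0,0,1.6],55],
    [[-2.7,-8.6,-114],[0,0,1.6],50],
  ],
)

```text
clock: 11.4
position: [552.6, -109.9, 141.9]
orientation: [0.641, 0.768, -0.001, -0.002]
wrist_force: [-1.0, 0.4, 0.5]
opening: 49.7
```

```bash
python3 look.py w13 140 480 140 480 1.7
python3 - <<'E'
from h import *
si=robot.capture('side');save('s13.png',cv2.resize(si[170:330,250:410],None,fx=3.7,fy=3.7,interpolation=cv2.INTER_CUBIC))
E
```

```text
11.45 [ 553.17047077 -110.26479746  142.77163763] [ 6.40811680e-01  7.67696787e-01 -5.60513729e-04 -1.31181289e-03] 50.00483975232228 [-1.2777647   0.01370872  0.50698895]
```

View pics/w13.png

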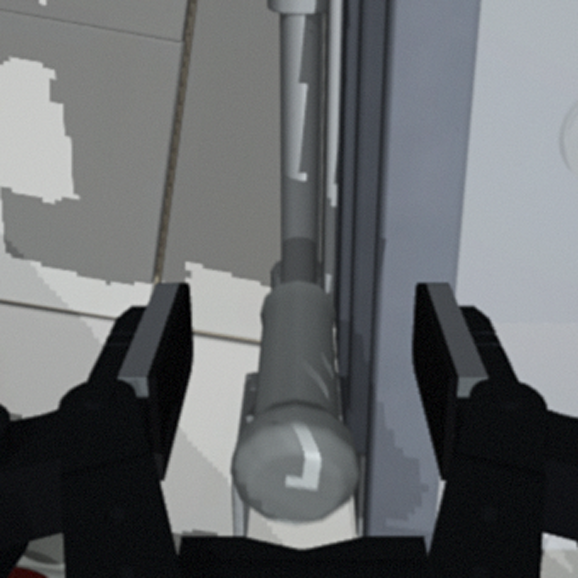

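View pics/s13.png

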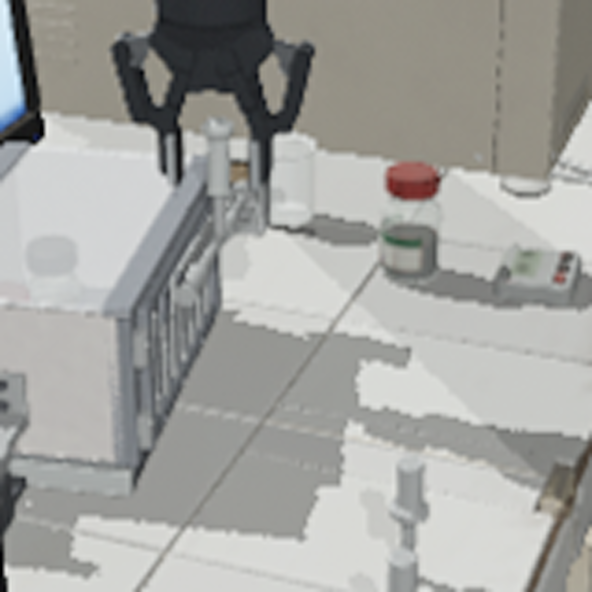

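Request:
play_rows(
  rows=[
    [[0,0,0],[0,0,0],30],
    [[0,0,0],[0,0,0],20],
    [[0,0,0],[0,0,0],8],
    [[0,0,0],[0,0,0],8],
    [[0,0,0],[0,0,0],8],
  ],
  squeeze=35,
)

```text
clock: 12.05
position: [553.4, -111.9, 145.1]
orientation: [0.641, 0.767, -0.0, 0.0]
wrist_force: [-6.8, -0.4, 6.9]
opening: 17.3
```

```bash
python3 look.py w14 140 480 140 480 1.7
```

```text
12.1 [ 553.39181558 -111.87421879  145.16028909] [ 6.41424188e-01  7.67186412e-01 -1.30288306e-04  5.49135408e-05] 17.152193369780992 [-5.89210701 -0.57267243  7.5218405 ]
```

View pics/w14.png

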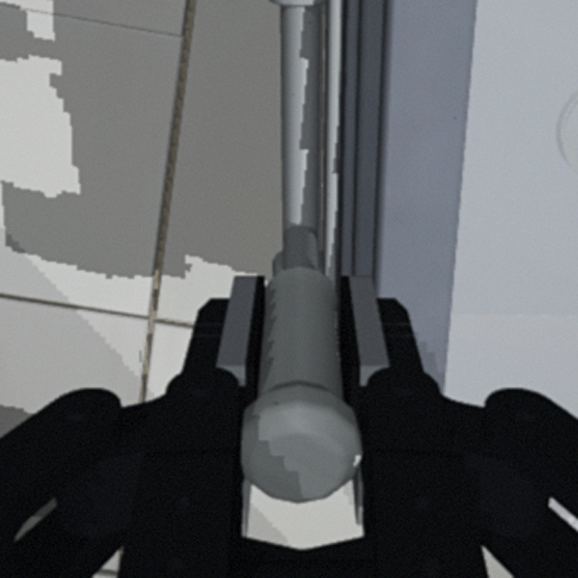

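Request:
play_rows(
  rows=[
    [[-0.2,1,2],[0,0,0],8],
    [[-0.4,2,4],[0,0,0],8],
    [[-0.6,3.2,6],[0,0,0],8],
    [[-0.8,4.3,8],[0,0,0],8],
    [[-1,5.4,10],[0,0,0],8],
  ],
)

```text
clock: 12.65
position: [552.2, -106.1, 154.3]
orientation: [0.641, 0.767, -0.0, -0.0]
wrist_force: [-5.5, -0.1, -3.7]
opening: 17.1
```

```bash
python3 look.py w15 140 480 140 480 1.7
python3 - <<'E'
from h import *
si=robot.capture('side');save('s15.png',cv2.resize(si[180:260,280:380],None,fx=6,fy=6,interpolation=cv2.INTER_CUBIC))
E
```

```text
12.7 [ 552.30175612 -105.97200107  154.57022059] [ 6.41331923e-01  7.67263460e-01 -1.80221422e-04 -3.39144679e-04] 17.528228664536954 [-5.33113964 -0.33350219 -3.45604829]
```

View pics/w15.png

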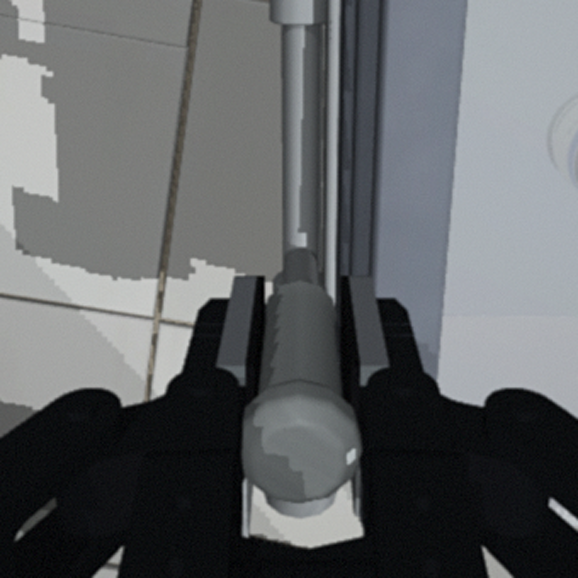

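View pics/s15.png

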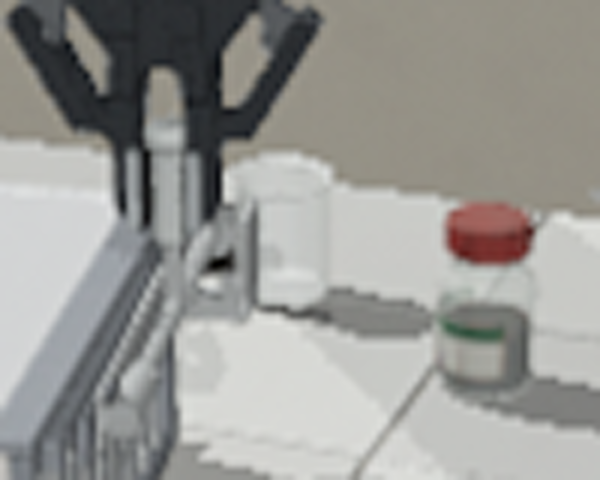

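Request:
play_rows(
  rows=[
    [[-0.9,4,0],[0,0,0],8],
    [[-1.8,8,0],[0,0,0],8],
    [[-2.6,12,0],[0,0,0],8],
    [[-3.3,16,0],[0,0,0],8],
    [[-4,20,0],[0,0,0],8],
  ],
)

```text
clock: 13.3
position: [548.5, -86.1, 154.3]
orientation: [0.641, 0.767, -0.0, -0.0]
wrist_force: [-6.1, -2.4, -2.4]
opening: 17.0
```

```bash
python3 look.py w16 140 480 140 480 1.7
python3 - <<'E'
from h import *
si=robot.capture('side');save('s16.png',cv2.resize(si[180:260,280:380],None,fx=6,fy=6,interpolation=cv2.INTER_CUBIC))
E
```

```text
13.35 [548.40000873 -85.5720611  154.30551204] [ 6.41324226e-01  7.67269957e-01 -9.75066753e-05 -2.01868292e-04] 17.060354740146696 [-4.5079599  -0.17276456 -4.20932185]
```

View pics/w16.png

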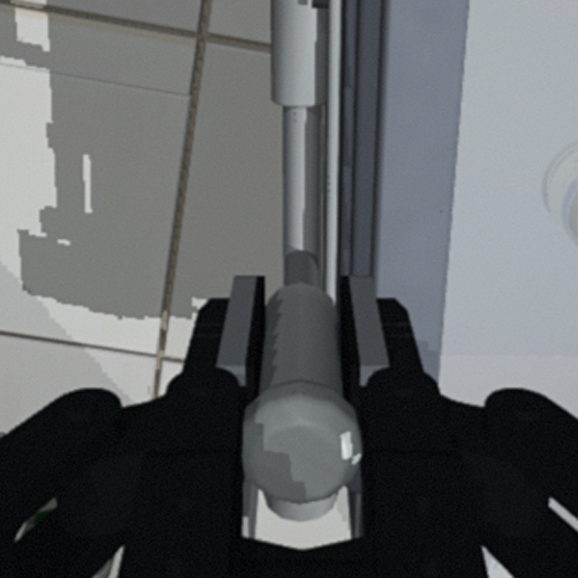

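View pics/s16.png

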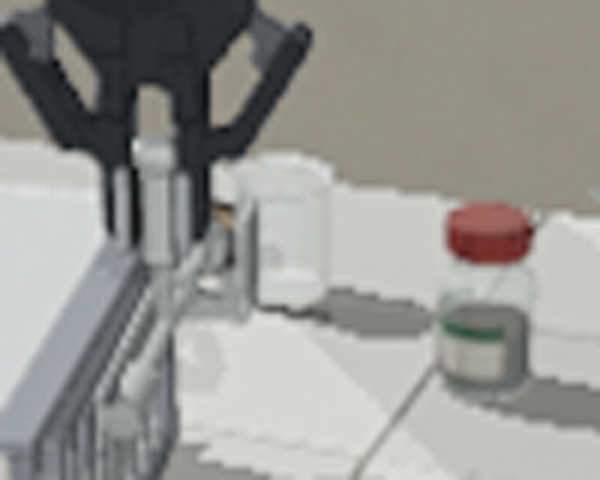

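Request:
play_rows(
  rows=[
    [[-0.8,4,0],[0,0,0],8],
    [[-1.5,8,-1],[0,0,0],8],
    [[-2.3,12,-2],[0,0,0],8],
    [[-3,15,-3],[0,0,0],8],
    [[-3.5,17,-4],[0,0,0],8],
  ],
)

```text
clock: 13.95
position: [545.4, -69.2, 150.4]
orientation: [0.641, 0.767, 0.0, 0.0]
wrist_force: [-3.5, -1.8, -1.2]
opening: 16.7
```

```bash
python3 look.py w17 140 480 140 480 1.7
python3 - <<'E'
from h import *
si=robot.capture('side');save('s17.png',cv2.resize(si[180:260,280:380],None,fx=6,fy=6,interpolation=cv2.INTER_CUBIC))
E
```

```text
14.0 [545.2902745  -69.04061168 150.20501469] [6.41388554e-01 7.67216211e-01 6.50160468e-05 5.66957160e-05] 16.685762990010513 [-3.53939814 -1.14911594 -2.13330768]
```

View pics/w17.png

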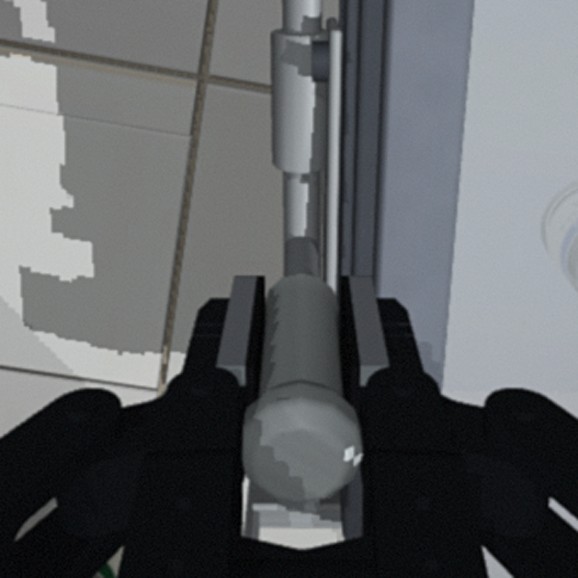

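View pics/s17.png

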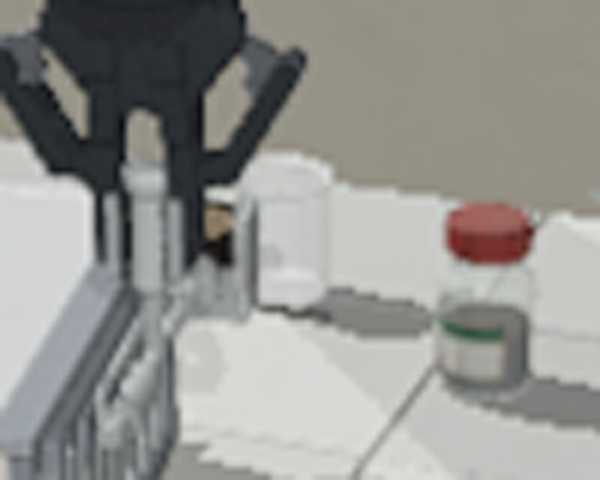

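Request:
play_rows(
  rows=[
    [[-4.5,0,0],[0,0,-2.3],8],
    [[-8.9,0.2,0],[0,0,-4.6],8],
    [[-13.3,0.6,0],[0,0,-6.9],8],
    [[-17.8,1.1,0],[0,0,-9.2],8],
    [[-22.2,1.9,0],[0,0,-11.5],8],
  ],
)

```text
clock: 14.6
position: [524.3, -67.6, 150.6]
orientation: [0.716, 0.699, 0.001, 0.001]
wrist_force: [2.5, 1.0, -3.5]
opening: 17.2
```

```bash
python3 look.py w18 0 640 0 480 1.2
```

```text
14.65 [523.50297692 -67.43880176 150.60758448] [7.16490142e-01 6.97596623e-01 5.81976316e-04 6.99162820e-04] 16.886774783172076 [ 2.10385345  0.32759441 -1.43346818]
```

View pics/w18.png

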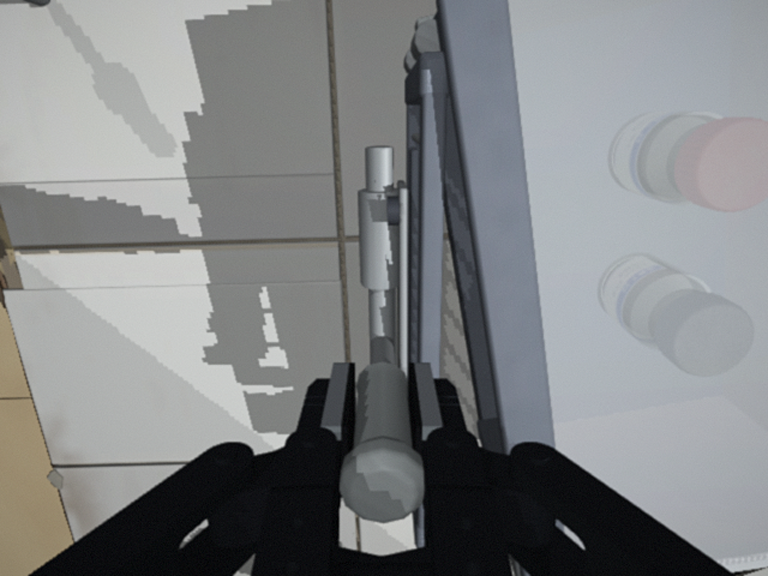

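Request:
play_rows(
  rows=[
    [[-4.3,0.9,0],[0,0,-2.3],8],
    [[-8.7,2,0],[0,0,-4.6],8],
    [[-12.9,3.2,0],[0,0,-6.9],8],
    [[-17.2,4.6,0],[0,0,-9.2],8],
    [[-20.5,6,0],[0,0,-11],8],
  ],
)

```text
clock: 15.2
position: [503.9, -61.7, 150.8]
orientation: [0.779, 0.627, 0.001, 0.001]
wrist_force: [2.6, -1.4, -1.9]
opening: 17.2
```

Request:
play_rows(
  rows=[
    [[0,0,0],[0,0,0],8],
    [[0,0,0],[0,0,0],8],
    [[0,0,0],[0,0,0],8],
    [[0,0,0],[0,0,0],8],
    [[0,0,0],[0,0,0],8],
  ],
)

```text
clock: 15.7
position: [502.8, -61.5, 150.3]
orientation: [0.779, 0.627, 0.0, 0.0]
wrist_force: [2.9, -2.0, -1.5]
opening: 17.0
```

```bash
python3 look.py w19 0 640 0 480 1.2
python3 - <<'E'
from h import *
save('t19.png',cv2.resize(robot.capture('top')[130:310,170:450],None,fx=2.8,fy=2.8,interpolation=cv2.INTER_CUBIC))
save('s19.png',cv2.resize(robot.capture('side')[180:380,220:430],None,fx=2.9,fy=2.9,interpolation=cv2.INTER_CUBIC))
print(robot.sense())
E
```

```text
15.75 [502.72564634 -61.44431915 150.29295991] [7.78639982e-01 6.27470933e-01 4.87986836e-05 6.22293402e-05] 17.557713044645045 [ 2.28260986 -1.861351   -2.48140646]
{'clock': 15.9, 'qpos': array([-1.81476290e-01,  3.88987525e-01,  2.00357184e+00, -1.96886032e-05,
        7.48976995e-01,  3.29529436e-02]), 'joint_velocities': array([ 0.00098305, -0.00032876,  0.00128118, -0.00024172, -0.00069891,
       -0.00052752]), 'joint_efforts': array([  0.43569574, -75.00454903, -30.43022633,   0.38049596,
         1.0345849 ,   0.16813275]), 'position': array([502.63518335, -61.43028233, 150.28055792]), 'orientation': array([7.78709085e-01, 6.27385177e-01, 1.32920850e-05, 2.56987412e-05]), 'wrist_force': array([ 3.3750089 , -2.25549293, -0.38549805]), 'wrist_torque': array([-0.22805275, -0.36952041,  0.2149257 ]), 'opening': 16.83643638807819}
```

View pics/w19.png

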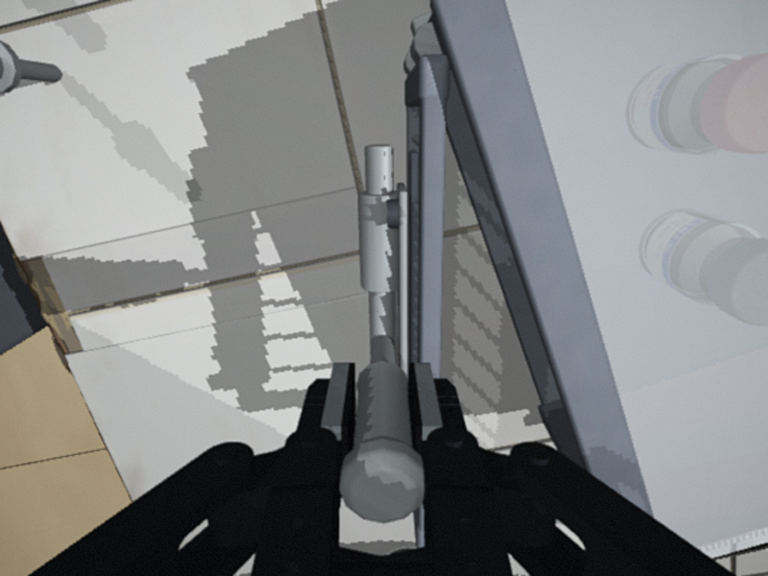

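View pics/t19.png

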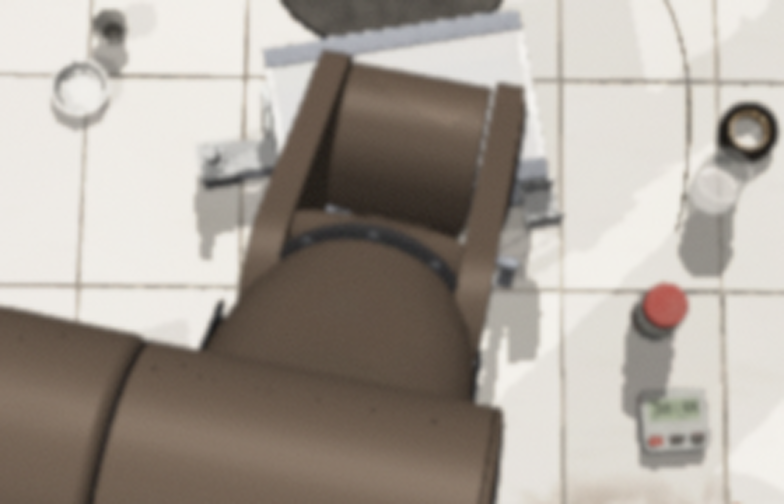

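View pics/s19.png

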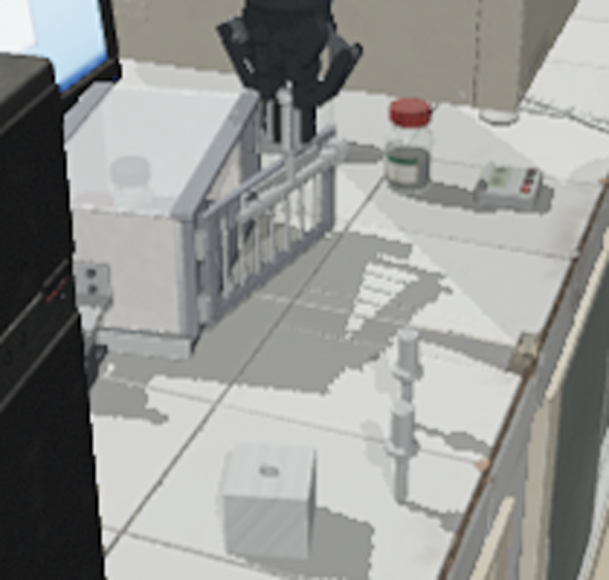

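Run:
```python
from h import *
d=np.load('w19.npz');W=(robot.calibration('wrist'),d['R'],d['t']);im=d['im']
f=lambda u,v:(u/1.2,v/1.2)
def L(a,b,z):
    P=onz(W,*f(*a),z);Q=onz(W,*f(*b),z);an=np.degrees(np.arctan2(*(P-Q)[[1,0]]));print(P,Q,an);return an,P
g,_=L((420,105),(420,350),124)
g,_=L((446,60),(442,350),124)
l,P=L((508,0),(650,510),132)
print('gate',np.radians(l-g))
# front-frame inner edge line offset along locker x vs w12
ex=np.array([np.cos(np.radians(10.2)),np.sin(np.radians(10.2)),0])
print('now',P@ex, 'w12',np.array([566.275,35.62,132])@ex,np.array([606.13,-186.24,132])@ex)
```

```text
[534.97547032  20.16027257 124.        ] [518.70166388 -64.83153249 124.        ] 79.16048794097928
[545.3409477   31.35021387 124.        ] [526.7785054  -66.58970985 124.        ] 79.26808883719444
[564.24964989  42.48798077 132.        ] [ 596.32782254 -150.95661777  132.        ] 99.41545923822233
gate 0.3516379491167869
now 562.8560002637217 w12 563.633126352966 563.5702218212773
```

Run:
```python
from h import *
print(robot.job_done()); s=robot.sense();print(s['clock'],s['position'],s['opening'],s['wrist_force'])
```

```text
the job is handed in; nothing more can be done
None
the job is handed in; nothing more can be done
```

I put the pin through the ear and lug, unlatched the gate and swung it ajar. I handed the job in at about 15.9 s with the fingers still gripping the pull. The interface reports no verdict, so everything below comes from my own last measurements.

- **Pin:** I dropped it in until the flange met the ear, felt as about 8 N of push, then let go. The wrist picture taken afterwards shows the flange on the ear, with a slight lean of about 0.05 rad. The last top view still shows it in place.
- **Bolt:** I lifted the pull about 9 mm, drew the bolt over the lip and let it sink about 4 mm. It ended about 40 mm drawn, worked out from how far the tool moved rather than measured directly.
- **Gate:** The last wrist picture gives an angle of 0.35 rad, and the arm was at rest. The grip was set to 35 N, and the wrist felt about 3–4 N from the gate's spring.
- **Locker and bystanders:** The locker's front edge had moved by about 1 mm. The bottle, beaker and timer looked unmoved in the last side and top views.

**Disagreements:**
- The top camera placed things about 4–6 mm off in x, and the wrist camera about 1–2 mm off. I lined the pin up with the hole from the wrist picture instead of trusting absolute positions.
- The finger opening read about 17 mm on the 16 mm post, and about 14.6 mm on the pin's grip of the same diameter. I found no slip in the pictures.

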